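Fit the rail of the yarn display stand

ROBOT

A 6-joint arm with a two-finger parallel gripper is mounted at the origin on the work surface. World frame = base frame: x ahead of the robot, y to its left, z up, the work surface at z = 0. Lengths are in m, angles in rad, forces in N, time in s.
With the tool pointing down it reaches from about 0.35 to 0.975 m from the base axis. Payload 7.1 kg.
Tool frame: the origin (TCP) lies on the front face of the gripper's body, between the roots of the fingers; the fingertips stand 80 mm ahead of it and the grasp point (between the pads) lies 61 mm ahead of it; z points along the fingers, y is the line along which they close (so a half turn about z gives the same grasp; the last joint's range is limited). The gripper opens to 88 mm and grips with 3 to 60 N. Pads are 20 mm wide; open, the fingers measure 115 mm over their backs; the gripper's body (75 mm by 178 mm) begins 61 mm behind the grasp point.
Start: joints at [1.308, 0.423, 1.63, -0, 1.089, -0.019], TCP at [0.151, 0.607, 0.303] pointing down, gripper open.
Joint ranges: [-3, 3], [-0.9, 2.11], [0.09, 2.58], [-1.31, 4.45], [0.11, 2.69], [-2.54, 2.54]. Speed limits (rad/s): [2.39, 2.39, 3.01, 3.14, 3.14, 3.14].

INTERFACE

Orientations are given as a rotation vector (axis times angle).
In Python, from workcell import status, imaging, robot, recognise gives the robot as it stands.
- The arm moves only by the tool send_rows, never from a script. Its argument "steps" is a list of rows, each an object of numbers: "x", "y", "z": the shift along the world's x, y, z scaled (see below); "wx", "wy", "wz": the turn, a rotation vector about the world's x, y, z scaled (see below); "gripper": the opening, from 0 (shut) to 1 (fully open). A call has 1 to 8 rows; each row shifts and turns the commanded pose from where the row before left it; what a row does not reach is not made up. The controller multiplies each number of a shift by 300 mm and each number of a turn by pi rad. A row lasts 1/10 s, in which the tool goes at most 50 mm and 8.59 degrees, less where a joint would pass 70% of its speed; a pose out of reach is approached as far as the arm can. A call with a number of a shift or a turn outside -1 to 1 is refused whole. A call with a gripper value outside its range is refused whole. The fingers move at their own pace and stop on an object; the grip force is fixed at half the most. Time passes only in rows, so rows that do not move let the fingers close. It gives the time, the measured TCP pose, the force, the opening and the grip force at its end, in the units of the state.
- status.get_obs(): the state, without advancing time (a new reading comes with each control period).
- imaging.capture(name): name is "scene" or "top" or "wrist"; returns the picture (420x560x3 uint8, blue, green, red); there is no depth.
- imaging.camera_params(name): a dict with "vfov" (degrees; the focal length in pixels is half the picture's height over the tangent of half this angle, whatever the lens; pixels are square), "cx", "cy" (the principal point, pixels), "k1" (the pictures are not rectified: a ray, as slopes to the right and down, at radius r is drawn at 1 + k1 r^2 times it, then the intrinsics apply), "R" (3x3) and "t" (3): a world point X has camera coordinates R X + t; the wrist camera has in their place "tool_from_camera" (4x4, takes a point from camera to tool coordinates, whose origin is the TCP and whose axes are the flange's). Camera axes: x right, y down, z forward; pixel columns grow to the right and rows downward; lengths in m; the calibration is good to about 2 mm. A picture is of the moment at which its call begins: read the wrist's pose just before it. camera_params takes no time and is no camera call.
- robot.sign_off(): hands the job in; it is judged then, once.
Trained networks look in the newest picture that a camera, given by its name, has taken for a name from the list of things; names that differ only in an ending like _2 or _b are one class to them, and where a whole thing is asked for, a point or a joint stands for the part that bears it (a point fixed in the world has none). Each returns a list of dicts, best first, with "confidence" (0 to 1); they miss things now and then, are a little off and sometimes report something else, mostly with a low value. They report only what shows in the picture. A call takes as long as a camera call. They do not tell look-alikes from the thing itself.
- recognise(label, camera): "uv" ([column, row] in pixels, amid what is visible of it).
The state is a dict: "t": time; "joint_positions": joint angles; "qvel": joint speeds; "joint_efforts": joint torques, N m; "ee_pos": TCP position; "orientation": TCP orientation; "ft_force": force on the tool from outside, world axes, zero at the start; "wrist_torque": the same for the moment, N m; "finger_gap": finger opening in m; "finger_force": force on a finger pad.
Only numpy, scipy, OpenCV 4.12 (cv2) and the standard library are available. Lean on these libraries where they do the work, as an engineer would, in place of code of your own. Each camera call takes 0.05 s, during which the arm holds its last target. There are 200 camera calls.

TASK

Fit the hanging rail of the little plywood display stand: thread the long wooden dowel through the holes of both uprights so that it sticks out on both sides with its middle between the uprights, and let it rest there. Leave the short dowel lying in its rest and do not disturb the jar.

Things in the scene. Friction and masses are not known exactly. Their poses are not given: they have to be found in the camera images.
- long_dowel: Beech dowel 280 mm long, 16 mm thick, 30 to 55 g, level in a low wooden rest, its axis 48 mm above the table, within 20 degrees of world y. Origin at its middle, y axis along it (x and z turn as it rolls); both ends alike. The rest's two slotted posts (14 mm thick, 34 mm wide, 53 mm tall) stand 40 mm either side of its middle; the ends overhang freely.
- stand: Plywood stand fixed to the table, left (+y) of the dowels. Origin: centre of the base's underside (base 120 x 110 x 12 mm). Two uprights at y = +/-47.5 mm, each 80 mm wide (x), 155 mm tall, 15 mm thick (y), with a 38 mm round hole centred at x = 0, z = 120 mm. The holes line up along its y axis, within 20 degrees of world y. A dowel lying in them has its axis 11 mm below the hole centres.
- short_dowel: Bystander: a dowel of the same wood and thickness (16 mm) but only 120 mm long, lying in an identical rest about 100 to 200 mm in front of or behind the long dowel. Origin at its middle, y axis along it.
- jar: Bystander: glass jar with a flat metal cap and paper band, 64 mm in diameter, 75 mm tall, standing on the table beyond the dowels. Origin at the centre of its underside.
Things that resemble listed ones, but are neither listed nor needed, are in the scene too. There is more than one size of the stand; the job needs the larger.

How it is judged:
By the outcome, as a careful person would: the job done as asked, in the order asked, and still so for the second after the job is handed in, with the robot touching nothing.
It also fails if it takes over 35 s, if anything falls off the work surface, if the arm or the gripper's body presses on something with over 40 N, if the wrist force passes 120 N, or if a joint passes its speed limit or range.

## Working session

There is one attempt and no reset: what is moved stays moved. The work goes in short steps, Python scripts to look and compute and a tool call to move; the robot and the scene stay as the last step left them, time stands still between calls to the robot, and variables do not carry over. Pictures are saved under pics/ and viewed, at most 10 in all, crops included, and the job is handed in when it is done.

Besides the shell and the picture viewer there is one more tool, called after "Call:" in YAML: its name, and indented under it one key for each argument. send_rows: Moves the arm, as the interface text tells. Shifts and turns lie within -1 to 1; 1 stands for 300 mm of shift or pi rad of turn. Its arguments: {"type":"object","properties":{"steps":{"type":"array","items":{"type":"object","properties":{"x":{"type":"number"},"y":{"type":"number"},"z":{"type":"number"},"wx":{"type":"number"},"wy":{"type":"number"},"wz":{"type":"number"},"gripper":{"type":"number"}}}}},"required":["steps"]}

```bash
mkdir -p pics; ls; python3 - <<'E'
from workcell import status, imaging, robot, recognise
import cv2
for n in ("scene","top"):
    cv2.imwrite(f"pics/{n}0.png",imaging.capture(n)); p=imaging.camera_params(n); print(n,p)
    for l in ("long_dowel","stand","short_dowel","jar"): print(l,[( [round(x) for x in d["uv"]],round(d["confidence"],2)) for d in recognise(l,n)])
print(imaging.camera_params("wrist")); print(status.get_obs())
E
```

```text
pics
scene {'vfov': 44.31114766246398, 'cx': 272.65942839794724, 'cy': 200.14847352545794, 'k1': -0.17978389804869868, 'R': array([[-0.39806147,  0.91733742, -0.00625468],
       [ 0.54265595,  0.22996719, -0.80786114],
       [-0.73964288, -0.32497253, -0.58933968]]), 't': array([ 0.20031677, -0.23409386,  1.43274441])}
long_dowel []
stand [([374, 176], 0.81), ([353, 221], 0.59)]
short_dowel [([188, 214], 0.67)]
jar [([180, 286], 0.82)]
top {'vfov': 46.99956735819369, 'cx': 279.10978262793174, 'cy': 212.67726940056053, 'k1': -0.15369215410975634, 'R': array([[-0.02687766, -0.99946409,  0.01868467],
       [-0.98613234,  0.02344768, -0.16429613],
       [ 0.16376997, -0.02284146, -0.98623408]]), 't': array([0.01590744, 0.57606502, 0.81024051])}
long_dowel [([344, 276], 0.65)]
stand [([171, 253], 0.89), ([176, 347], 0.84)]
short_dowel []
jar [([306, 111], 0.81)]
{'vfov': 58.911949985626386, 'cx': 278.9475064714678, 'cy': 204.6054317680496, 'k1': -0.030881266868125267, 'tool_from_camera': array([[-9.50615136e-05, -9.52847152e-01, -3.03450650e-01,
         8.39026069e-02],
       [ 9.99
[... 237 characters left out ...]
00]])}
{'t': 0.5, 'joint_positions': array([ 1.30799364e+00,  4.23119208e-01,  1.62992678e+00, -4.59594388e-06,
        1.08858899e+00, -1.89934913e-02]), 'qvel': array([ 0.00107026, -0.00045056,  0.00043938, -0.00073368, -0.00063981,
       -0.00166227]), 'joint_efforts': array([-9.00069281e-04, -5.44145644e+01, -2.73815274e+01,  6.42614113e-02,
        1.76248985e-02, -3.09680900e-05]), 'ee_pos': array([0.15084048, 0.60649652, 0.30265252]), 'orientation': array([-3.82023195e-01, -3.11827687e+00,  6.67192629e-05]), 'ft_force': array([-0.36041013, -0.73509598,  0.11630606]), 'wrist_torque': array([ 0.03457436,  0.00499695, -0.05567347]), 'finger_force': 0.0, 'finger_gap': 0.0881687032934526}
```

View pics/scene0.png

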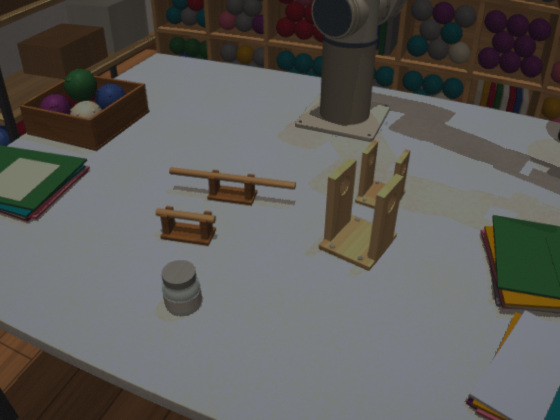

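View pics/top0.png

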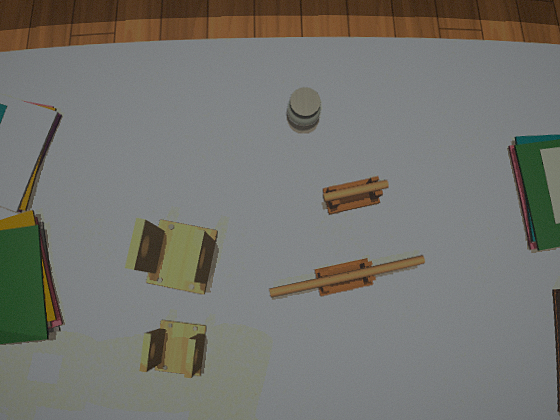

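Scene: larger stand at scene (362,215) / top (173,257); smaller look-alike at scene (385,180) / top (175,348). The job needs the larger one. The long dowel runs top (270,293) to (424,260), the short one is at top (355,190), and the jar at top (305,108). I'll enlarge to confirm these and get precise corners.

```bash
python3 - <<'E'
import cv2
a=cv2.imread("pics/top0.png"); b=cv2.imread("pics/scene0.png")
g=lambda i: cv2.convertScaleAbs(i,alpha=1.5,beta=10)
cv2.imwrite("pics/c1.png",g(cv2.resize(a[205:385,120:360],None,fx=3.3,fy=3.3,interpolation=cv2.INTER_CUBIC)))
cv2.imwrite("pics/c2.png",g(cv2.resize(b[135:275,155:415],None,fx=3,fy=3,interpolation=cv2.INTER_CUBIC)))
E
```

```text
(no output)
```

View pics/c1.png

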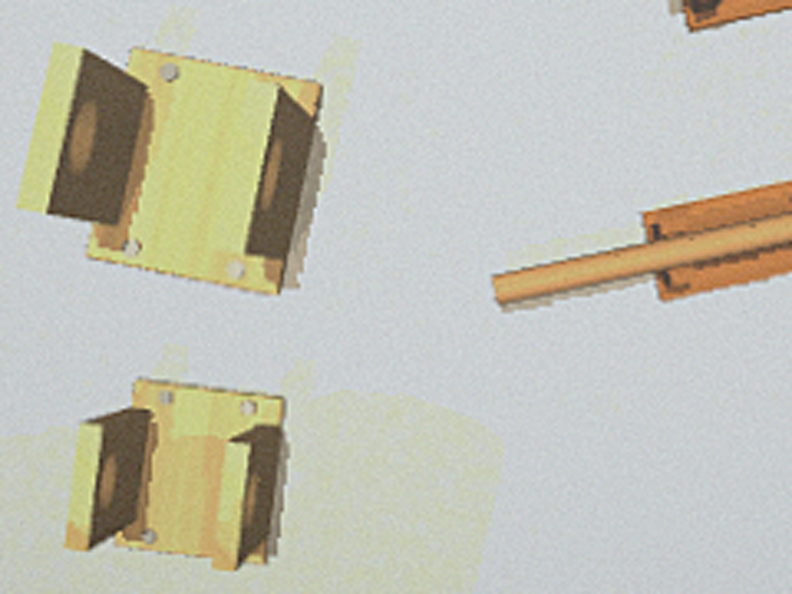

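View pics/c2.png

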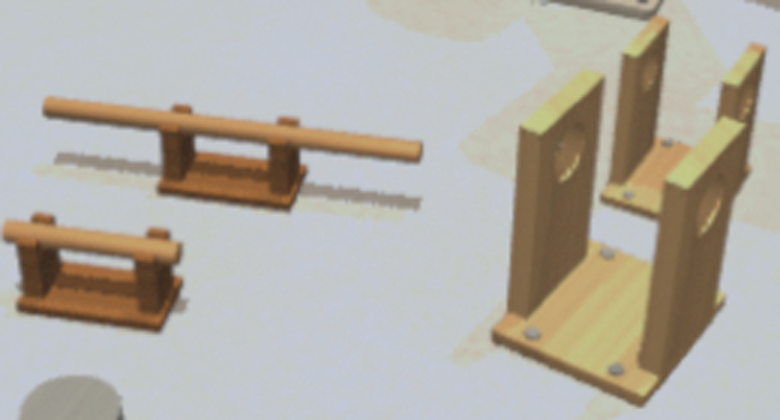

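```bash
cat > h.py <<'E'
import numpy as np, cv2
from scipy.optimize import least_squares
from workcell import imaging
def proj(X,p,R=None,t=None):
    R=p["R"] if R is None else R; t=p["t"] if t is None else t
    c=np.atleast_2d(X)@np.array(R).T+t; s=c[:,:2]/c[:,2:]
    s=s*(1+p["k1"]*(s**2).sum(1,keepdims=True))
    return s*(210/np.tan(np.radians(p["vfov"])/2))+[p["cx"],p["cy"]]
def world(L,x,y,a):
    L=np.atleast_2d(L).astype(float); c,s=np.cos(a),np.sin(a)
    return np.c_[x+c*L[:,0]-s*L[:,1], y+s*L[:,0]+c*L[:,1], L[:,2]]
E
python3 - <<'E'
from h import *
T=imaging.camera_params("top"); S=imaging.camera_params("scene")
ct=lambda a:np.array(a)/3.3+[120,205]; cs=lambda a:np.array(a)/3+[155,135]
Lt=np.array([[60,55,12],[60,-55,12],[-60,-55,6],[-60,55,6],[40,55,155],[40,40,155],[-40,40,155],[-40,55,155],[40,-55,155],[-40,-55,155]])/1e3
ut=ct([[131,47],[322,82],[278,294],[88,257],[54,43],[83,50],[47,213],[18,208],[279,87],[246,254]])
Ls=np.array([[60,-55,6],[60,55,6],[-60,55,12]])/1e3
us=cs([[495,335],[643,400],[725,298]])
def fit(f):
    r=least_squares(f,[.45,.2,0],loss="soft_l1"); return r
for nm,use in(("both",(1,1)),("top",(1,0)),("scene",(0,1))):
    f=lambda q:np.r_[use[0]*(proj(world(Lt,*q),T)-ut).ravel(),use[1]*(proj(world(Ls,*q),S)-us).ravel()]
    r=fit(f); print("stand",nm,r.x.round(4),np.degrees(r.x[2]).round(1)); 
    if nm=="both":print(f(r.x).reshape(-1,2).round(1).tolist())
    D=np.array([[0,.14,.048],[0,-.14,.048]])
    dt=np.array([ct([494,290]),[424,260.]]); ds=cs([[420,151],[46,107]])
    g=lambda q:np.r_[use[0]*(proj(world(D,*q),T)-dt).ravel(),use[1]*(proj(world(D,*q),S)-ds).ravel()]
    r=fit(g); print("dowel",r.x.round(4),np.degrees(r.x[2]).round(1),g(r.x).round(1))
q=r.x
E
```

```text
stand both [ 0.5053  0.1814 -0.2077] -11.9
[[-0.3, -0.1], [-0.4, 0.1], [0.4, 0.5], [-0.3, 0.2], [-0.2, -0.3], [0.2, -0.7], [-0.0, 0.5], [-0.5, 0.1], [0.1, -0.7], [-0.4, -0.1], [-2.3, -0.8], [-0.3, 0.1], [0.2, -3.0]]
dowel [ 0.4603 -0.1163  0.1762] 10.1 [-0.1 -0.1 -0.4 -0.2 -0.1 -0.3 -0.2 -1.4]
stand top [ 0.5052  0.1812 -0.2089] -12.0
dowel [ 0.4601 -0.1167  0.1749] 10.0 [ 0.1 -0.  -0.2  0.  -0.  -0.  -0.  -0. ]
stand scene [ 0.5071  0.1835 -0.2172] -12.4
dowel [ 0.4629 -0.1145  0.1883] 10.8 [-0.  -0.  -0.  -0.   0.4  0.1 -0.4 -0.3]
```

Both confirmed: the large stand (120×110 base, 155 tall, sub-pixel fit in top view) is at (0.505, 0.181), yaw −12.0°. The long dowel is at (0.460, −0.1165), yaw +10.1°. I'll move above a grasp point 85 mm toward its −y end.

Call:
send_rows:
  steps:
    - {"x": 0.08, "y": -0.1, "wz": -0.0153, "gripper": 1}
    - {"x": 0.08, "y": -0.1, "wz": -0.0153, "gripper": 1}
    - {"x": 0.08, "y": -0.1, "wz": -0.0153, "gripper": 1}
    - {"x": 0.08, "y": -0.1, "wz": -0.0153, "gripper": 1}
    - {"x": 0.08, "y": -0.1, "wz": -0.0153, "gripper": 1}
    - {"x": 0.08, "y": -0.1, "wz": -0.0153, "gripper": 1}
    - {"x": 0.08, "y": -0.1, "wz": -0.0153, "gripper": 1}
    - {"x": 0.08, "y": -0.1, "wz": -0.0153, "gripper": 1}

```text
schema error: expected keys x, y, z, wx, wy, wz, gripper
```

Call:
send_rows:
  steps:
    - {"x": 0.06, "y": -0.12, "wz": -0.0153, "gripper": 1}
    - {"x": 0.06, "y": -0.12, "wz": -0.0153, "gripper": 1}
    - {"x": 0.06, "y": -0.12, "wz": -0.0153, "gripper": 1}
    - {"x": 0.06, "y": -0.12, "wz": -0.0153, "gripper": 1}
    - {"x": 0.06, "y": -0.12, "wz": -0.0153, "gripper": 1}
    - {"x": 0.06, "y": -0.12, "wz": -0.0153, "gripper": 1}
    - {"x": 0.06, "y": -0.12, "wz": -0.0153, "gripper": 1}
    - {"x": 0.06, "y": -0.12, "wz": -0.0153, "gripper": 1}

```text
schema error: expected keys x, y, z, wx, wy, wz, gripper
```

Call:
send_rows:
  steps:
    - {"y": -0.12, "wz": -0.0153, "gripper": 1}
    - {"y": -0.12, "wz": -0.0153, "gripper": 1}
    - {"y": -0.12, "wz": -0.0153, "gripper": 1}
    - {"y": -0.12, "wz": -0.0153, "gripper": 1}
    - {"y": -0.12, "wz": -0.0153, "gripper": 1}
    - {"y": -0.12, "wz": -0.0153, "gripper": 1}
    - {"y": -0.12, "wz": -0.0153, "gripper": 1}
    - {"wz": -0.0153, "gripper": 1}

```text
schema error: expected keys x, y, z, wx, wy, wz, gripper
```

Call:
send_rows:
  steps:
    - {"x": 0.08, "y": -0.1, "z": 0, "wx": 0, "wy": 0, "wz": -0.0153, "gripper": 1}
    - {"x": 0.08, "y": -0.1, "z": 0, "wx": 0, "wy": 0, "wz": -0.0153, "gripper": 1}
    - {"x": 0.08, "y": -0.1, "z": 0, "wx": 0, "wy": 0, "wz": -0.0153, "gripper": 1}
    - {"x": 0.08, "y": -0.1, "z": 0, "wx": 0, "wy": 0, "wz": -0.0153, "gripper": 1}
    - {"x": 0.08, "y": -0.1, "z": 0, "wx": 0, "wy": 0, "wz": -0.0153, "gripper": 1}
    - {"x": 0.08, "y": -0.1, "z": 0, "wx": 0, "wy": 0, "wz": -0.0153, "gripper": 1}
    - {"x": 0.08, "y": -0.1, "z": 0, "wx": 0, "wy": 0, "wz": -0.0153, "gripper": 1}
    - {"x": 0.08, "y": -0.1, "z": 0, "wx": 0, "wy": 0, "wz": -0.0153, "gripper": 1}

```text
t: 1.3
ee_pos: [0.3436, 0.3653, 0.3029]
orientation: [0.973, 2.987, 0.001]
ft_force: [-0.2, 0.3, -0.1]
finger_gap: 0.0876
finger_force: 0.0
```

Call:
send_rows:
  steps:
    - {"x": 0.06, "y": -0.12, "z": 0, "wx": 0, "wy": 0, "wz": -0.0153, "gripper": 1}
    - {"x": 0.06, "y": -0.12, "z": 0, "wx": 0, "wy": 0, "wz": -0.0153, "gripper": 1}
    - {"x": 0.06, "y": -0.12, "z": 0, "wx": 0, "wy": 0, "wz": -0.0153, "gripper": 1}
    - {"x": 0.06, "y": -0.12, "z": 0, "wx": 0, "wy": 0, "wz": -0.0153, "gripper": 1}
    - {"x": 0.06, "y": -0.12, "z": 0, "wx": 0, "wy": 0, "wz": -0.0153, "gripper": 1}
    - {"x": 0.06, "y": -0.12, "z": 0, "wx": 0, "wy": 0, "wz": -0.0153, "gripper": 1}
    - {"x": 0.06, "y": -0.12, "z": 0, "wx": 0, "wy": 0, "wz": -0.0153, "gripper": 1}
    - {"x": 0.06, "y": -0.12, "z": 0, "wx": 0, "wy": 0, "wz": -0.0153, "gripper": 1}

```text
t: 2.1
ee_pos: [0.4874, 0.0769, 0.303]
orientation: [1.526, 2.745, 0.001]
ft_force: [-0.0, 0.2, 0.5]
finger_gap: 0.0881
finger_force: 0.0
```

Call:
send_rows:
  steps:
    - {"x": 0, "y": -0.12, "z": 0, "wx": 0, "wy": 0, "wz": -0.0153, "gripper": 1}
    - {"x": 0, "y": -0.12, "z": 0, "wx": 0, "wy": 0, "wz": -0.0153, "gripper": 1}
    - {"x": 0, "y": -0.12, "z": 0, "wx": 0, "wy": 0, "wz": -0.0153, "gripper": 1}
    - {"x": 0, "y": -0.12, "z": 0, "wx": 0, "wy": 0, "wz": -0.0153, "gripper": 1}
    - {"x": 0, "y": -0.12, "z": 0, "wx": 0, "wy": 0, "wz": -0.0153, "gripper": 1}
    - {"x": 0, "y": -0.12, "z": 0, "wx": 0, "wy": 0, "wz": -0.0153, "gripper": 1}
    - {"x": 0, "y": -0.12, "z": 0, "wx": 0, "wy": 0, "wz": -0.0153, "gripper": 1}
    - {"x": 0, "y": 0, "z": 0, "wx": 0, "wy": 0, "wz": -0.0153, "gripper": 1}

```text
t: 2.9
ee_pos: [0.487, -0.177, 0.303]
orientation: [2.026, 2.399, -0.0]
ft_force: [-1.2, -0.9, 0.0]
finger_gap: 0.0877
finger_force: 0.0
```

Call:
send_rows:
  steps:
    - {"x": -0.02, "y": -0.0385, "z": 0, "wx": 0, "wy": 0, "wz": 0.0028, "gripper": 1}
    - {"x": -0.02, "y": -0.0385, "z": -0.1, "wx": 0, "wy": 0, "wz": 0, "gripper": 1}
    - {"x": 0, "y": 0, "z": -0.14, "wx": 0, "wy": 0, "wz": 0, "gripper": 1}
    - {"x": 0, "y": 0, "z": -0.14, "wx": 0, "wy": 0, "wz": 0, "gripper": 1}
    - {"x": 0, "y": 0, "z": -0.14, "wx": 0, "wy": 0, "wz": 0, "gripper": 1}
    - {"x": 0, "y": 0, "z": -0.08, "wx": 0, "wy": 0, "wz": 0, "gripper": 1}
    - {"x": 0, "y": 0, "z": -0.047, "wx": 0, "wy": 0, "wz": 0, "gripper": 1}
    - {"x": 0, "y": 0, "z": 0, "wx": 0, "wy": 0, "wz": 0, "gripper": 1}

```text
t: 3.7
ee_pos: [0.4742, -0.1963, 0.1072]
orientation: [-2.008, -2.412, 0.001]
ft_force: [0.4, 0.2, 0.2]
finger_gap: 0.088
finger_force: 0.0
```

```bash
python3 - <<'E'
from workcell import imaging,status
import cv2
o=status.get_obs();print(o["ee_pos"],o["orientation"],o["ft_force"])
a=imaging.capture("top")[180:330,240:480];b=imaging.capture("scene")[130:280,120:360]
f=lambda i:cv2.convertScaleAbs(cv2.resize(i,None,fx=2.4,fy=2,interpolation=2) if 0 else cv2.resize(i,None,fx=1.95,fy=1.95,interpolation=2),alpha=1.4)
import numpy as np
cv2.imwrite("pics/g1.png",np.vstack([f(a),f(b)]))
E
```

```text
[ 0.47419008 -0.19631334  0.10722367] [-2.00841537e+00 -2.41216968e+00  1.22788959e-03] [0.39950043 0.21308574 0.23118521]
```

View pics/g1.png

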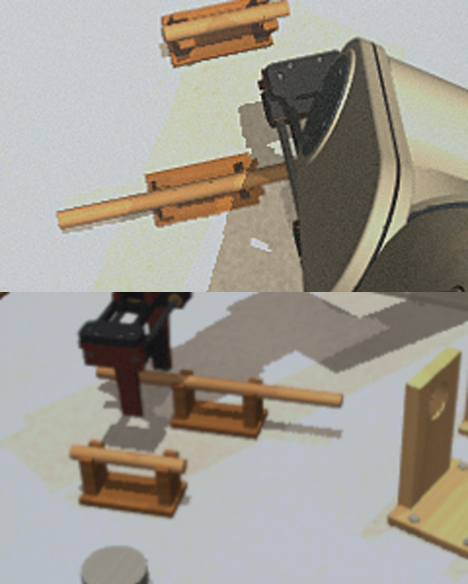

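The fingers straddle the dowel's −y overhang (crop pixel ~(130,380)), clear of the rest posts. Closing.

Call:
send_rows:
  steps:
    - {"x": 0, "y": 0, "z": 0, "wx": 0, "wy": 0, "wz": 0, "gripper": 0}
    - {"x": 0, "y": 0, "z": 0, "wx": 0, "wy": 0, "wz": 0, "gripper": 0}
    - {"x": 0, "y": 0, "z": 0, "wx": 0, "wy": 0, "wz": 0, "gripper": 0}
    - {"x": 0, "y": 0, "z": 0, "wx": 0, "wy": 0, "wz": 0, "gripper": 0}
    - {"x": 0, "y": 0, "z": 0, "wx": 0, "wy": 0, "wz": 0, "gripper": 0}
    - {"x": 0, "y": 0, "z": 0, "wx": 0, "wy": 0, "wz": 0, "gripper": 0}
    - {"x": 0, "y": 0, "z": 0, "wx": 0, "wy": 0, "wz": 0, "gripper": 0}
    - {"x": 0, "y": 0, "z": 0, "wx": 0, "wy": 0, "wz": 0, "gripper": 0}

```text
t: 4.6
ee_pos: [0.4748, -0.1966, 0.1085]
orientation: [-2.01, -2.414, 0.0]
ft_force: [-0.3, 0.2, 0.3]
finger_gap: 0.0275
finger_force: 0.0
```

Call:
send_rows:
  steps:
    - {"x": 0, "y": 0, "z": 0, "wx": 0, "wy": 0, "wz": 0, "gripper": 0}
    - {"x": 0, "y": 0, "z": 0, "wx": 0, "wy": 0, "wz": 0, "gripper": 0}
    - {"x": 0, "y": 0, "z": 0, "wx": 0, "wy": 0, "wz": 0, "gripper": 0}
    - {"x": 0, "y": 0, "z": 0, "wx": 0, "wy": 0, "wz": 0, "gripper": 0}
    - {"x": 0, "y": 0, "z": 0, "wx": 0, "wy": 0, "wz": 0, "gripper": 0}

```text
t: 5.1
ee_pos: [0.4749, -0.1966, 0.1086]
orientation: [2.01, 2.414, -0.0]
ft_force: [0.3, -0.0, -0.8]
finger_gap: 0.0157
finger_force: 30.0
```

Call:
send_rows:
  steps:
    - {"x": 0, "y": 0, "z": 0.02, "wx": 0, "wy": 0, "wz": 0, "gripper": 0}
    - {"x": 0, "y": 0, "z": 0.04, "wx": 0, "wy": 0, "wz": 0, "gripper": 0}
    - {"x": 0, "y": 0, "z": 0.04, "wx": 0, "wy": 0, "wz": 0, "gripper": 0}
    - {"x": 0, "y": 0, "z": 0.04, "wx": 0, "wy": 0, "wz": 0, "gripper": 0}
    - {"x": 0, "y": 0, "z": 0.04, "wx": 0, "wy": 0, "wz": 0, "gripper": 0}
    - {"x": 0, "y": 0, "z": 0.04, "wx": 0, "wy": 0, "wz": 0, "gripper": 0}
    - {"x": 0, "y": 0, "z": 0.02, "wx": 0, "wy": 0, "wz": 0, "gripper": 0}
    - {"x": 0, "y": 0, "z": 0, "wx": 0, "wy": 0, "wz": 0, "gripper": 0}

```text
t: 5.9
ee_pos: [0.4753, -0.1968, 0.1817]
orientation: [2.009, 2.413, 0.001]
ft_force: [0.2, 0.2, 0.2]
finger_gap: 0.0153
finger_force: 30.0
```

```bash
python3 - <<'E'
from workcell import imaging,status
import cv2
import numpy as np
o=status.get_obs();print(o["ee_pos"],o["orientation"],o["ft_force"],o["finger_gap"])
a=imaging.capture("top");b=imaging.capture("scene")
cv2.imwrite("pics/t2.png",a);cv2.imwrite("pics/s2.png",b)
f=lambda i:cv2.convertScaleAbs(cv2.resize(i,None,fx=2.4,fy=2.4,interpolation=2),alpha=1.4)
cv2.imwrite("pics/g2.png",np.vstack([f(a[210:320,230:480]),f(b[135:265,150:400])]))
E
```

```text
[ 0.47532836 -0.19680185  0.18174015] [2.00886894e+00 2.41279218e+00 9.00111610e-04] [0.24485714 0.15916775 0.18441376] 0.015267200148057249
```

View pics/g2.png

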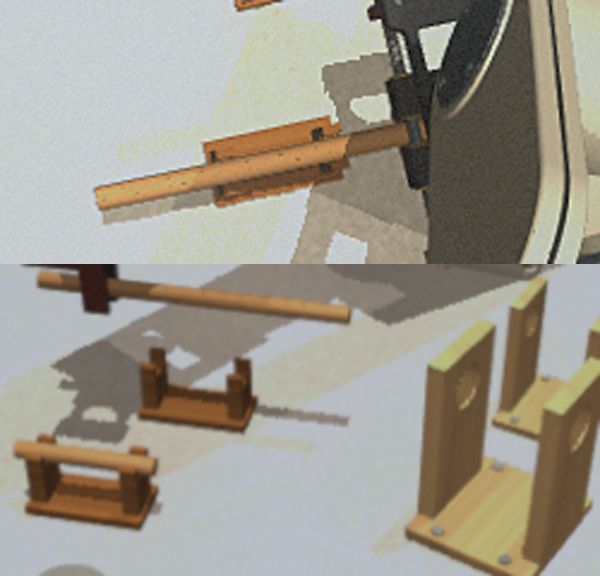

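```bash
python3 - <<'E'
from h import *
T=imaging.camera_params("top"); S=imaging.camera_params("scene")
G=np.array([.4753,-.1968])
def ends(q): # tip xyz, far end along grasp line
    return q[:3]
r=least_squares(lambda q:np.r_[proj(q,T)[0]-[270.4,292.1],proj(q,S)[0]-[295.4,155.4]],[.43,.02,.12])
tip=r.x;print("tip",tip.round(4),r.fun.round(1)); d=tip-np.r_[G,.1207];print("dist",np.linalg.norm(d),"yaw",np.degrees(np.arctan2(-d[0],d[1])),"pitch",np.degrees(np.arcsin(d[2]/np.linalg.norm(d))))
E
```

```text
tip [0.4367 0.0207 0.1205] [-0.3  0.1 -0.4 -0. ]
dist 0.22092528918487442 yaw 10.063551409045669 pitch -0.047618677873794264
```

Call:
send_rows:
  steps:
    - {"x": -0.0133, "y": 0.037, "z": 0, "wx": 0, "wy": 0, "wz": -0.0153, "gripper": 0}
    - {"x": -0.0133, "y": 0.037, "z": 0, "wx": 0, "wy": 0, "wz": -0.0153, "gripper": 0}
    - {"x": -0.0133, "y": 0.037, "z": 0, "wx": 0, "wy": 0, "wz": -0.0153, "gripper": 0}
    - {"x": -0.0133, "y": 0.037, "z": 0, "wx": 0, "wy": 0, "wz": -0.0153, "gripper": 0}
    - {"x": -0.0133, "y": 0.037, "z": 0, "wx": 0, "wy": 0, "wz": -0.0153, "gripper": 0}
    - {"x": -0.0133, "y": 0.037, "z": 0, "wx": 0, "wy": 0, "wz": -0.0153, "gripper": 0}
    - {"x": -0.0133, "y": 0.037, "z": 0, "wx": 0, "wy": 0, "wz": -0.0153, "gripper": 0}
    - {"x": -0.0133, "y": 0.037, "z": 0, "wx": 0, "wy": 0, "wz": -0.0153, "gripper": 0}

```text
t: 6.8
ee_pos: [0.4423, -0.1072, 0.1799]
orientation: [-2.436, -1.982, 0.001]
ft_force: [0.0, 0.4, -0.2]
finger_gap: 0.015
finger_force: 30.0
```

Call:
send_rows:
  steps:
    - {"x": 0, "y": 0, "z": 0, "wx": 0, "wy": 0, "wz": 0, "gripper": 0}
    - {"x": 0, "y": 0, "z": 0, "wx": 0, "wy": 0, "wz": 0, "gripper": 0}

```text
t: 7.0
ee_pos: [0.4429, -0.1078, 0.1802]
orientation: [-2.432, -1.988, 0.001]
ft_force: [0.2, 0.1, 0.5]
finger_gap: 0.0152
finger_force: 30.0
```

```bash
python3 - <<'E'
from workcell import imaging,status
import cv2
import numpy as np
o=status.get_obs();print(o["ee_pos"],o["orientation"],o["ft_force"],o["finger_gap"])
a=imaging.capture("top");b=imaging.capture("scene")
cv2.imwrite("pics/t3.png",a);cv2.imwrite("pics/s3.png",b)
f=lambda i:cv2.convertScaleAbs(cv2.resize(i,None,fx=2.4,fy=2.4,interpolation=2),alpha=1.4)
cv2.imwrite("pics/g3.png",np.vstack([f(a[205:315,120:400]),f(b[125:255,150:430])]))
E
```

```text
[ 0.44289006 -0.10780825  0.18024271] [-2.43217641e+00 -1.98775978e+00  6.83067333e-04] [0.24480838 0.1146553  0.50644755] 0.0151591980559715
```

View pics/g3.png

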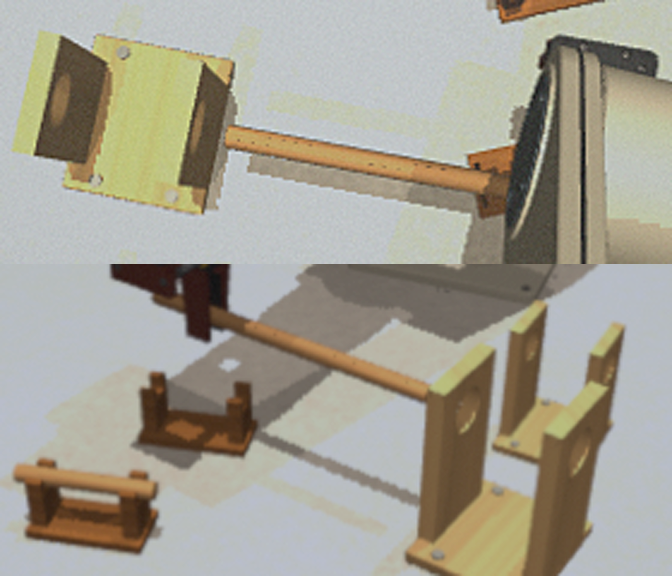

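Tip at crop (228,137), in line with the hole axis and just short of the near upright. Starting the insertion, stopping halfway to check forces.

Call:
send_rows:
  steps:
    - {"x": 0.0096, "y": 0.0438, "z": 0, "wx": 0, "wy": 0, "wz": -0.0015, "gripper": 0}
    - {"x": 0.0096, "y": 0.0438, "z": 0, "wx": 0, "wy": 0, "wz": 0, "gripper": 0}
    - {"x": 0.0095, "y": 0.0438, "z": 0, "wx": 0, "wy": 0, "wz": 0, "gripper": 0}
    - {"x": 0.0094, "y": 0.0438, "z": 0, "wx": 0, "wy": 0, "wz": 0, "gripper": 0}
    - {"x": 0.0094, "y": 0.0438, "z": 0, "wx": 0, "wy": 0, "wz": 0, "gripper": 0}
    - {"x": 0.0094, "y": 0.0438, "z": 0, "wx": 0, "wy": 0, "wz": 0, "gripper": 0}

```text
t: 7.7
ee_pos: [0.4602, -0.0277, 0.1806]
orientation: [2.439, 1.981, 0.0]
ft_force: [0.6, 0.7, -0.2]
finger_gap: 0.0152
finger_force: 30.0
```

Call:
send_rows:
  steps:
    - {"x": 0.0094, "y": 0.0438, "z": 0, "wx": 0, "wy": 0, "wz": 0, "gripper": 0}
    - {"x": 0.0094, "y": 0.0438, "z": 0, "wx": 0, "wy": 0, "wz": 0, "gripper": 0}
    - {"x": 0.0094, "y": 0.0438, "z": 0, "wx": 0, "wy": 0, "wz": 0, "gripper": 0}
    - {"x": 0.0094, "y": 0.0438, "z": 0, "wx": 0, "wy": 0, "wz": 0, "gripper": 0}

```text
t: 8.1
ee_pos: [0.4715, 0.0248, 0.1806]
orientation: [2.439, 1.98, 0.0]
ft_force: [-0.0, -0.1, -0.0]
finger_gap: 0.0154
finger_force: 30.0
```

Call:
send_rows:
  steps:
    - {"x": 0.0094, "y": 0.0438, "z": 0, "wx": 0, "wy": 0, "wz": 0, "gripper": 0}
    - {"x": 0.0094, "y": 0.0438, "z": 0, "wx": 0, "wy": 0, "wz": 0, "gripper": 0}
    - {"x": 0.0094, "y": 0.0438, "z": 0, "wx": 0, "wy": 0, "wz": 0, "gripper": 0}
    - {"x": 0.0094, "y": 0.0438, "z": 0, "wx": 0, "wy": 0, "wz": 0, "gripper": 0}
    - {"x": 0.0094, "y": 0.0438, "z": 0, "wx": 0, "wy": 0, "wz": 0, "gripper": 0}
    - {"x": 0.0094, "y": 0.04, "z": 0, "wx": 0, "wy": 0, "wz": 0, "gripper": 0}
    - {"x": 0, "y": 0, "z": 0, "wx": 0, "wy": 0, "wz": 0, "gripper": 0}
    - {"x": 0, "y": 0, "z": 0, "wx": 0, "wy": 0, "wz": 0, "gripper": 0}

```text
t: 8.9
ee_pos: [0.4881, 0.1015, 0.1805]
orientation: [-2.438, -1.981, 0.0]
ft_force: [-0.5, -0.6, -0.8]
finger_gap: 0.0156
finger_force: 30.0
```

```bash
python3 - <<'E'
from workcell import imaging,status
import cv2
import numpy as np
o=status.get_obs();print(o["ee_pos"],o["orientation"],o["ft_force"],o["finger_gap"])
a=imaging.capture("top");b=imaging.capture("scene")
f=lambda i:cv2.convertScaleAbs(cv2.resize(i,None,fx=2.4,fy=2.4,interpolation=2),alpha=1.4)
cv2.imwrite("pics/g4.png",np.vstack([f(a[205:315,80:340]),f(b[125:255,220:480])]))
E
```

```text
[0.48808911 0.10153541 0.18048378] [-2.43824195e+00 -1.98099520e+00  4.95633391e-04] [-0.4533855  -0.55588006 -0.8180006 ] 0.015642903525211794
```

View pics/g4.png

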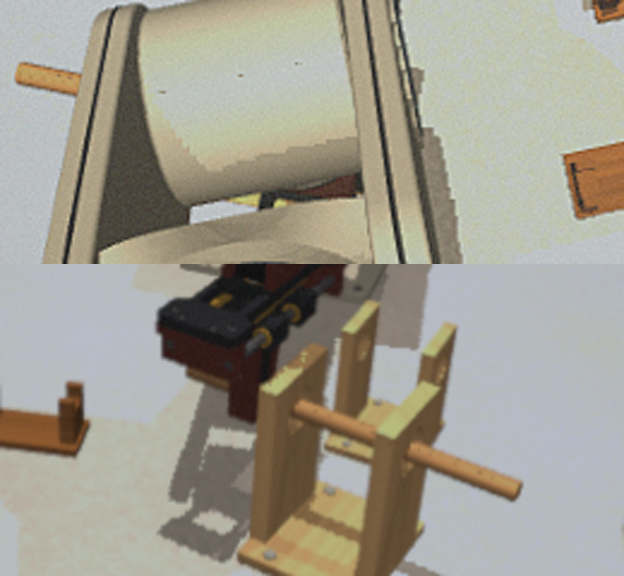

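Threaded through both holes, the tip sticking out at crop (515,490). Lowering onto the hole bottoms, then releasing.

Call:
send_rows:
  steps:
    - {"x": 0, "y": 0, "z": -0.012, "wx": 0, "wy": 0, "wz": 0, "gripper": 0}
    - {"x": 0, "y": 0, "z": -0.012, "wx": 0, "wy": 0, "wz": 0, "gripper": 0}
    - {"x": 0, "y": 0, "z": -0.007, "wx": 0, "wy": 0, "wz": 0, "gripper": 0}
    - {"x": 0, "y": 0, "z": -0.004, "wx": 0, "wy": 0, "wz": 0, "gripper": 0}
    - {"x": 0, "y": 0, "z": 0, "wx": 0, "wy": 0, "wz": 0, "gripper": 0}

```text
t: 9.5
ee_pos: [0.4881, 0.1012, 0.1698]
orientation: [-2.439, -1.98, 0.001]
ft_force: [-0.4, 0.3, -0.1]
finger_gap: 0.0152
finger_force: 30.0
```

Call:
send_rows:
  steps:
    - {"x": 0, "y": 0, "z": -0.003, "wx": 0, "wy": 0, "wz": 0, "gripper": 0}
    - {"x": 0, "y": 0, "z": 0, "wx": 0, "wy": 0, "wz": 0, "gripper": 0.3}
    - {"x": 0, "y": 0, "z": 0, "wx": 0, "wy": 0, "wz": 0, "gripper": 0.5}
    - {"x": 0, "y": 0, "z": 0, "wx": 0, "wy": 0, "wz": 0, "gripper": 0.6}
    - {"x": 0, "y": 0, "z": 0, "wx": 0, "wy": 0, "wz": 0, "gripper": 0.6}
    - {"x": 0, "y": 0, "z": 0, "wx": 0, "wy": 0, "wz": 0, "gripper": 0.6}
    - {"x": 0, "y": 0, "z": 0, "wx": 0, "wy": 0, "wz": 0, "gripper": 0.6}
    - {"x": 0, "y": 0, "z": 0, "wx": 0, "wy": 0, "wz": 0, "gripper": 0.6}

```text
t: 10.3
ee_pos: [0.4882, 0.1013, 0.1692]
orientation: [-2.439, -1.98, 0.0]
ft_force: [-0.7, -0.2, -0.3]
finger_gap: 0.0529
finger_force: 0.0
```

Released; straight up, then back out to clear the view.

Call:
send_rows:
  steps:
    - {"x": 0, "y": 0, "z": 0.05, "wx": 0, "wy": 0, "wz": 0, "gripper": 0.6}
    - {"x": 0, "y": 0, "z": 0.07, "wx": 0, "wy": 0, "wz": 0, "gripper": 0.6}
    - {"x": 0, "y": 0, "z": 0.1, "wx": 0, "wy": 0, "wz": 0, "gripper": 0.6}
    - {"x": 0, "y": 0, "z": 0.1, "wx": 0, "wy": 0, "wz": 0, "gripper": 0.6}
    - {"x": 0, "y": -0.1, "z": 0.1, "wx": 0, "wy": 0, "wz": 0, "gripper": 0.6}
    - {"x": 0, "y": -0.12, "z": 0, "wx": 0, "wy": 0, "wz": 0, "gripper": 0.6}
    - {"x": 0, "y": -0.12, "z": 0, "wx": 0, "wy": 0, "wz": 0, "gripper": 0.6}
    - {"x": 0, "y": -0.12, "z": 0, "wx": 0, "wy": 0, "wz": 0, "gripper": 0.6}

```text
t: 11.1
ee_pos: [0.488, -0.0379, 0.2956]
orientation: [2.438, 1.98, 0.001]
ft_force: [0.4, 0.9, 0.2]
finger_gap: 0.0528
finger_force: 0.0
```

Call:
send_rows:
  steps:
    - {"x": 0, "y": -0.12, "z": 0, "wx": 0, "wy": 0, "wz": 0, "gripper": 0.6}
    - {"x": 0, "y": -0.12, "z": 0, "wx": 0, "wy": 0, "wz": 0, "gripper": 0.6}
    - {"x": 0, "y": -0.12, "z": 0, "wx": 0, "wy": 0, "wz": 0, "gripper": 0.6}
    - {"x": 0, "y": -0.1, "z": 0, "wx": 0, "wy": 0, "wz": 0, "gripper": 0.6}
    - {"x": 0, "y": 0, "z": 0, "wx": 0, "wy": 0, "wz": 0, "gripper": 0.6}
    - {"x": 0, "y": 0, "z": 0, "wx": 0, "wy": 0, "wz": 0, "gripper": 0.6}

```text
t: 11.7
ee_pos: [0.4879, -0.1749, 0.295]
orientation: [-2.44, -1.977, 0.0]
ft_force: [-0.7, -0.2, -0.5]
finger_gap: 0.0525
finger_force: 0.0
```

```bash
python3 - <<'E'
from workcell import imaging,status
import cv2
import numpy as np
from h import proj,world
a=imaging.capture("top");b=imaging.capture("scene")
T=imaging.camera_params("top"); S=imaging.camera_params("scene")
D=world(np.array([[0,.14,.109],[0,-.14,.109]]),.505,.1815,np.radians(-12))
print("expected ends in crop: top",((proj(D,T)-[80,205])*2.4).round(),"scene",((proj(D,S)-[150,125])*2.2+[0,264]).round())
f=lambda i,s:cv2.convertScaleAbs(cv2.resize(i,None,fx=s,fy=s,interpolation=2),alpha=1.4)
A=f(a[205:315,80:340],2.4);B=f(b[125:275,150:430],2.2);A=np.pad(A,((0,0),(0,max(0,B.shape[1]-A.shape[1])),(0,0)));B=np.pad(B,((0,0),(0,A.shape[1]-B.shape[1]),(0,0)))
cv2.imwrite("pics/g5.png",np.vstack([A,B])); print(status.get_obs()["t"])
E
```

```text
expected ends in crop: top [[ 24.  75.]
 [419. 152.]] scene [[627. 482.]
 [328. 369.]]
11.8
```

View pics/g5.png

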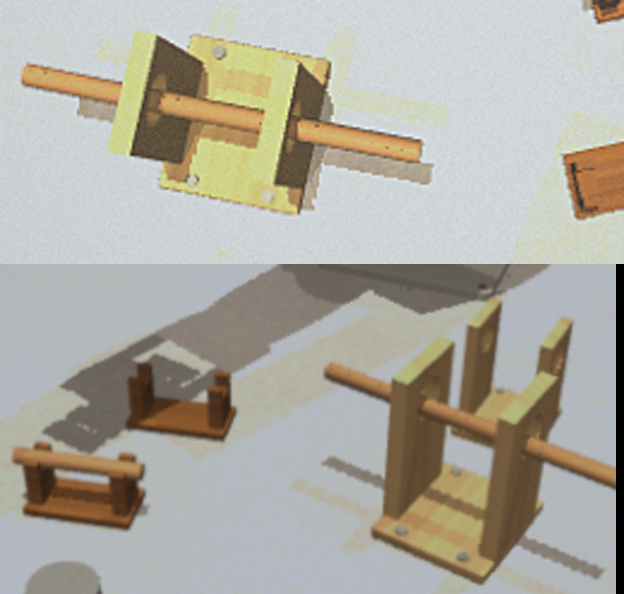

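The dowel rests in both holes, its ends at crop (24,75) and (420,150), exactly where a centred one should show. The short dowel and the jar are where they were. Handing in.

```bash
python3 -c "
from workcell import robot
print(robot.sign_off())"
```

```text
the job is handed in; nothing more can be done
None
```

The long dowel is threaded through both uprights of the larger stand and rests there with its middle between them. The short dowel and the jar were left alone, and I handed the job in at about 12 s of the 35 s allowed; no verdict came back.

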